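# Scrub the beaker, then hold the tool case open

### The arm

A 7-joint arm with a two-finger parallel gripper is mounted at the origin on the work surface. World frame = base frame: x ahead of the robot, y to its left, z up, the work surface at z = 0. Lengths are in mm, angles in rad, forces in N, time in s.
With the tool pointing down it reaches from about 400 to 875 mm from the base axis. Payload 4.4 kg.
Tool frame: the origin (TCP) lies at the very end of the fingers, on their centre line; the grasp point (between the pads) lies 19 mm behind it; z points along the fingers, y is the line along which they close (so a half turn about z gives the same grasp; the last joint's range is limited). The gripper opens to 85 mm and grips with 20 to 120 N. Pads are 22 mm wide; open, the fingers measure 114 mm over their backs; the gripper's body (76 mm by 85 mm) begins 54 mm behind the grasp point. The pads swing forward as they close: fully open they stand 13 mm farther back than shut.
Start: joints at [-1.309, 0.628, 0.038, 1.517, -0.027, 0.996, -0.02], TCP at [209.251, 615.412, 231.313] pointing down, gripper open.
Joint ranges: [-3.06, 3.06], [-0.37, 2.12], [-1.25, 1.32], [0.18, 2.47], [-1.1, 4.24], [0.23, 1.98], [-2.94, 2.94]. Speed limits (rad/s): [2.57, 2.57, 3.14, 3.14, 3.14, 3.14, 3.14].

### API

Orientations are given as [roll, pitch, yaw] about the fixed x, y, z axes, in that order (R = Rz(yaw) Ry(pitch) Rx(roll)).
In Python, from cell import status, get_image, ctrl, models gives the robot as it stands.
- The arm moves only by the shell command python3 -m handwheel 'ROWS' [OPENING]. ROWS is JSON, a list of rows, each an object with "delta_pos": the shift along the world's x, y, z in cm, a list of three; "yaw": the turn about the world's z in rad. A call has 1 to 10 rows; each row shifts and turns the commanded pose from where the row before left it; what a row does not reach is not made up. A row lasts 1/12 s, in which the tool goes at most 41.7 mm and 7.16 degrees, less where a joint would pass 70% of its speed; a pose out of reach is approached as far as the arm can. A call is refused whole if a number of a shift passes 4.17 or a number of a turn 0.125, either way. A call with a gripper value outside its range is refused whole. OPENING is the opening, from -1 (shut) to 1 (fully open), set as the call begins (- or left out, the last holds). The fingers move at their own pace and stop on an object; the grip force is fixed at half the most. Time passes only in rows, so rows that do not move let the fingers close. It gives the time, the measured TCP pose, the force, the opening and the grip force at its end, in the units of the state.
- status.read_state(): the state, without advancing time (a new reading comes with each control period).
- get_image(name): name is "scene" or "top"; returns a dict with "color" (400x640x3 uint8, red, green, blue), "z_map" (400x640 float32, mm along the optical axis (not along the pixel's ray), 0 where there is no reading), "fx", "fy", "cx", "cy" (pixels), "k1" (the pictures are not rectified: a ray, as slopes to the right and down, at radius r is drawn at 1 + k1 r^2 times it, then the intrinsics apply), "position" and "rotation" of the camera in the world. Camera axes: x right, y up, looking along -z (the intrinsics and any distortion apply to the point x, -y, -z); pixel columns grow to the right and rows downward; lengths in mm; the calibration is good to about 2 mm. A picture is of the moment at which its call begins.
- ctrl.finish_job(): hands the job in; it is judged then, once.
Trained networks look in a picture, given as the dict that the camera call returned (one of the last four; its "shot" number tells which), for a name from the list of things; names that differ only in an ending like _2 or _b are one class to them, and where a whole thing is asked for, a point or a joint stands for the part that bears it (a point fixed in the world has none). Each returns a list of dicts, best first, with "score" (0 to 1); they miss things now and then, are a little off and sometimes report something else, mostly with a low value. They report only what shows in the picture. A call takes as long as a camera call. They do not tell look-alikes from the thing itself.
- models.boxes_of(picture, name): "rect" ([left, top, right, bottom] in pixels, round what is visible of it).
The state is a dict: "clock": time; "qpos": joint angles; "qd": joint speeds; "tau": joint torques, N m; "eef_pos": TCP position; "tool_rot": TCP orientation; "force": force on the tool from outside, world axes, zero at the start; "torque": the same for the moment, N m; "width": finger opening in mm; "gripper_force": force on a finger pad.
Only numpy, scipy, OpenCV 4.12 (cv2) and the standard library are available. Lean on these libraries where they do the work, as an engineer would, in place of code of your own. Each camera call takes 0.05 s, during which the arm holds its last target. There are 200 camera calls.

### The job

Scrub out the beaker with the bottle brush that stands in it: by its handle, lift the brush about 6 cm and push it back down to the bottom, twice, without taking it out of the beaker, and leave it standing in there. Then raise the lid of the wooden tool case by its bar handle and hold it open at 45 degrees, so that I can put the brush away; finish while still holding the lid, which would fall shut if you let go. Don't let the lid drop, don't tip the beaker, and leave the other things on the table where they are.

Things in the scene. Friction and masses are not known exactly. Their poses are not given: they have to be found in the camera images.
- beaker: loose ochre-brown stoneware beaker, a plain upright cylinder 84 mm in outer diameter, 120 mm high, wall 6 mm, floor 6 mm, inner diameter 72 mm, 0.6 kg; origin at the centre of its underside, z up. It stands on one side of the table (left or right), the case on the other
- brush: loose bottle brush, 215 mm long, 90 g, standing upright in the beaker. Stiff bristle head 52 mm in diameter from 0 to 84 mm above the origin, tapering to 92 mm, then a round wooden handle 14 mm in diameter up to 215 mm. Origin under the bristles' centre, z up along the handle. In the beaker its origin is 6 mm and its handle's end 221 mm above the table; let go at the bottom it stands by itself
- tool_case: tool case fixed to the table, open plywood box 180 mm (x) by 220 mm (y) by 100 mm high with a hinged lid; origin at the centre of its underside, x level from the robot's side towards the hinge, y along the hinge; turned by up to 0.35 rad from the world axes
- case_lid (a joint): angle of the lid in rad: 0 closed (start), 0.785 = 45 degrees, stop at 1.9. The free hinge runs along the case's y on its far (+x) upper edge: the edge nearest the robot rises and swings away from it. The lid (0.3 to 0.55 kg, 180 x 220 x 8 mm) falls shut by its weight unless held; lifting it at the handle takes about 2 to 4 N
- case_lid_handle (a point): middle, on the axis, of the lid's steel bar handle: round bar 100 mm long, 11 mm thick, parallel to the hinge, a post at each end, axis 35 mm off the lid's upper face. Closed, it is 150 mm nearer the robot than the hinge line, 43 mm above it, 144 mm above the table. Site y is along the bar. Gripped across from above it turns between the fingers as the lid rises, so they may keep pointing down
- case_lid_hinge (a point): middle of the hinge line, at the case's far upper edge, 100.5 mm above the table; turns with the lid, y along the hinge
- stamp_a: bystander: small loose dark clay stamp, 24 mm across, 36 mm high; origin under its centre
- tool_cup: bystander: loose wooden cup 74 mm across, 85 mm high, with two sticks in it up to 145 mm; origin under its centre
- dish: bystander: loose flat round clay dish, 124 mm across, 14 mm high, on the fixed black board (8 mm thick) on the right; origin under its centre
There are look-alikes about, which are no part of the job. There is more than one size of the brush; the one meant has the size given above.

How it is judged:
By the outcome, as a careful person would: the job done as asked, in the order asked, and still so for the second after the job is handed in, while the arm keeps its last pose, push and grip.
It also fails if it takes over 51 s, if anything falls off the work surface, if the arm or the gripper's body presses on something with over 40 N, if the wrist force passes 120 N, or if a joint passes its speed limit or range.

## Working session

There is one attempt and no reset: what is moved stays moved. The work goes in short steps, Python scripts to look and compute and a shell command to move; the robot and the scene stay as the last step left them, time stands still between calls to the robot, and variables do not carry over. Pictures are saved under pics/ and viewed, at most 10 in all, crops included, and the job is handed in when it is done.

```bash
mkdir -p pics
cat > h.py <<'E'
import numpy as np, cv2
from cell import status, get_image, ctrl, models
def world(p):
    z=p["z_map"]; h,w=z.shape
    u,v=np.meshgrid(np.arange(w),np.arange(h))
    xd=(u-p["cx"])/p["fx"]; yd=(v-p["cy"])/p["fy"]
    x,y=xd.copy(),yd.copy()
    for _ in range(10):
        s=1+p["k1"]*(x*x+y*y); x,y=xd/s,yd/s
    P=np.stack([x*z,-y*z,-z],-1)
    R=np.array(p["rotation"],float)
    if R.shape!=(3,3):
        print("rot",R)
    W=P@R.T+np.array(p["position"]); W[z<=0]=np.nan
    return W
def save(p,name,crop=None,scale=1):
    c=p["color"][:,:,::-1]
    if crop: l,t,r,b=crop; c=c[t:b,l:r]
    cv2.imwrite("pics/"+name,cv2.resize(c,None,fx=scale,fy=scale,interpolation=cv2.INTER_CUBIC))
E
python3 - <<'E'
from h import *
import pickle
s=status.read_state(); print(s)
for n in("top","scene"):
    p=get_image(n); save(p,n+"0.png"); print(n,p["position"],p["rotation"],p["k1"])
    W=world(p); np.save(n+"0.npy",W)
    for o in("beaker","brush","tool_case","case_lid","case_lid_handle","stamp_a","tool_cup","dish"):
        for d in models.boxes_of(p,o)[:4]:
            l,t,r,b=[int(x) for x in d["rect"]]
            w=W[(t+b)//2,(l+r)//2]; print(o,round(d["score"],2),[l,t,r,b],np.round(w))
E
```

```text
{'clock': 0.0, 'qpos': array([-1.30882938,  0.62933548,  0.03844798,  1.51834353, -0.02696572,
        0.99630637, -0.01999797]), 'qd': array([ 2.16400666e-03,  5.62025920e-05,  7.33034925e-04, -1.46572390e-03,
        1.27145368e-03,  1.06718546e-04, -2.69364834e-04]), 'tau': array([-5.98485676e-04, -5.63403797e+01,  1.22636877e+00, -1.93437463e+01,
        1.10708011e-02,  1.06461765e-02, -2.51671042e-05]), 'eef_pos': array([209.04176194, 614.82098476, 230.40393452]), 'tool_rot': array([-3.13971886e+00,  5.60383907e-05,  2.81384213e+00]), 'force': array([-0.39650142,  0.08685523,  0.03639907]), 'torque': array([-0.0356956 ,  0.04701266,  0.01050219]), 'gripper_force': 0.0, 'width': 84.99811448407795}
top [ 479.51744912  -10.24626933 1351.11660607] [ 8.71307584e-02  3.48129203e-04 -1.54189730e+00] -0.0696761343300315
rot [ 8.71307584e-02  3.48129203e-04 -1.54189730e+00]Traceback (most recent call last):
  File "<stdin>", line 6, in <module>
  File "h.py", line 14, in world
    W=P@R.T+np.array(p["position"]); W[z<=0]=np.nan
      ~~~~~^~~~~~~~~~~~~~~~~~~~~~~~
ValueError: operands could not be broadcast together with shapes (400,640) (3,)
```

```bash
python3 - <<'E'
s=open('h.py').read()
s=s.replace('''    R=np.array(p["rotation"],float)
    if R.shape!=(3,3):
        print("rot",R)
''','''    R=Rotation.from_euler("xyz",p["rotation"]).as_matrix()
''').replace("import numpy as np, cv2","import numpy as np, cv2\nfrom scipy.spatial.transform import Rotation")
open('h.py','w').write(s)
E
python3 - <<'E'
from h import *
import pickle
for n in("top","scene"):
    p=get_image(n); save(p,n+"0.png"); print(n,p["position"],p["rotation"],p["k1"])
    pickle.dump(p,open(n+"0.pkl","wb"))
    W=world(p); np.save(n+"0.npy",W)
    for o in("beaker","brush","tool_case","case_lid_handle","stamp_a","tool_cup","dish"):
        for d in models.boxes_of(p,o)[:4]:
            l,t,r,b=[int(x) for x in d["rect"]]
            w=W[(t+b)//2,(l+r)//2]; print(o,round(d["score"],2),[l,t,r,b],np.round(w))
E
```

```text
top [ 479.51744912  -10.24626933 1351.11660607] [ 8.71307584e-02  3.48129203e-04 -1.54189730e+00] -0.0696761343300315
beaker 0.97 [376, 189, 407, 218] [ 577. -218.  136.]
brush 0.77 [380, 238, 411, 261] [ 441. -224.  183.]
brush 0.46 [383, 162, 401, 180] [ 688. -234.   56.]
tool_case 0.9 [220, 174, 305, 247] [546. 174. 108.]
tool_case 0.73 [162, 185, 193, 209] [587. 479.   7.]
case_lid_handle 0.67 [218, 176, 302, 248] [540. 180. 109.]
case_lid_handle 0.23 [162, 184, 194, 205] [595. 467.  31.]
tool_cup 0.63 [159, 185, 194, 207] [590. 483.   5.]
scene [ 1319.03597629 -1183.73316594   984.77364771] [ 1.0136775  -0.01673951  0.58889597] -0.05763856792476285
beaker 0.95 [280, 225, 309, 273] [ 605. -263.   90.]
brush 0.89 [247, 167, 269, 252] [ 447. -236.  160.]
brush 0.53 [315, 239, 326, 280] [ 687. -243.   77.]
brush 0.46 [289, 203, 299, 241] [ 583. -231.  162.]
tool_case 0.8 [319, 160, 384, 220] [580. 107. 109.]
case_lid_handle 0.65 [291, 204, 302, 241] [ 588. -227.  161.]
stamp_a 0.6 [327, 220, 337, 230] [584. -20.  32.]
tool_cup 0.86 [387, 150, 405, 181] [596. 435.  74.]
dish 0.71 [202, 297, 243, 329] [ 555. -529.   13.]
dish 0.65 [323, 165, 379, 199] [547. 161. 105.]
```

View pics/top0.png

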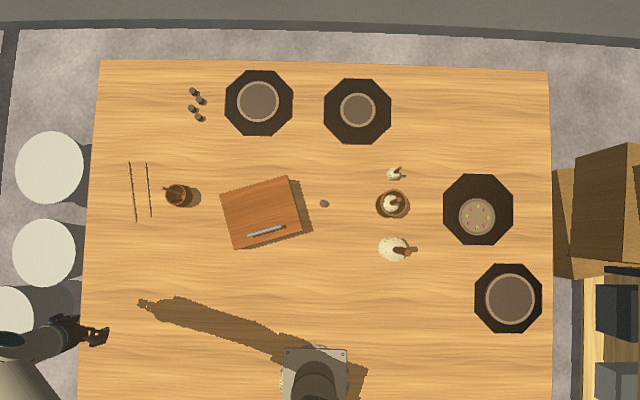

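View pics/scene0.png

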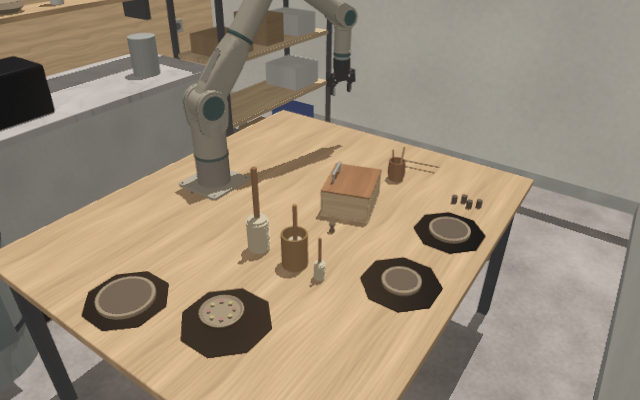

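The top picture shows the case at (262,212) with its bar at (265,231), the beaker at (391,204), and brushes at (395,248), (391,204) and (394,173). 

Candidates for the brush in the scene picture: the large one at (257,225), standing on the table; the one in the beaker at (294,220), 221 mm to its end; and the small one at (319,262). The one in the beaker fits the description.

Run:
```python
from h import *
import pickle
P={n:pickle.load(open(n+"0.pkl","rb")) for n in("top","scene")}
a=P["scene"]["color"][150:290,230:340]; b=P["top"]["color"][155:267,360:448]
a=cv2.resize(a,(393,500),interpolation=2); b=cv2.resize(b,(393,500),interpolation=2)
cv2.imwrite("pics/crop.png",np.hstack([a,b])[:,:,::-1])
W=np.vstack([world(P[n]).reshape(-1,3) for n in P]); src=np.repeat([0,1],400*640)
def reg(c,r): return W[np.hypot(W[:,0]-c[0],W[:,1]-c[1])<r], src[np.hypot(W[:,0]-c[0],W[:,1]-c[1])<r]
for nm,c in(("mid",(580,-228)),("big",(445,-230)),("small",(688,-236))):
    for i in(0,1):
        Q,s=reg(c,60); Q=Q[s==i]
        print(nm,i,"zmax",np.nanmax(Q[:,2]).round())
        for z0,z1 in((20,60),(60,100),(110,125),(130,160),(160,190),(190,215),(212,230),(230,300)):
            q=Q[(Q[:,2]>z0)&(Q[:,2]<z1)]
            if len(q): print("  z",z0,z1,len(q),q.mean(0).round(1),q[:,:2].min(0).round(),q[:,:2].max(0).round())
# lid & bar
for i,n in enumerate(P):
    Q=W[src==i]; Q=Q[(Q[:,1]>20)&(Q[:,1]<330)&(Q[:,0]>380)&(Q[:,0]<720)]
    L=Q[(Q[:,2]>98)&(Q[:,2]<118)]; print(n,"lid",len(L),L[:,2].mean(),cv2.minAreaRect(L[:,:2].astype(np.float32)))
    B=Q[(Q[:,2]>130)&(Q[:,2]<160)]; m=B.mean(0); u,s,v=np.linalg.svd(B-m); t=(B-m)@v[0]
    print(n,"bar",len(B),m.round(1),v[0].round(3),t.min(),t.max(),cv2.minAreaRect(B[:,:2].astype(np.float32)))
```

```text
mid 0 zmax 223.0
  z 20 60 91 [ 579.8 -226.4   40.6] [ 538. -264.] [ 616. -188.]
  z 60 100 282 [ 579.2 -224.4   85.6] [ 538. -264.] [ 616. -188.]
  z 110 125 176 [ 579.2 -228.1  118.3] [ 539. -268.] [ 619. -188.]
  z 130 160 10 [ 578.5 -219.3  144.8] [ 574. -225.] [ 585. -217.]
  z 160 190 9 [ 578.2 -219.8  177.4] [ 574. -225.] [ 585. -217.]
  z 190 215 9 [ 578.5 -219.6  204.9] [ 574. -225.] [ 586. -217.]
  z 212 230 21 [ 579.9 -223.7  218.9] [ 574. -229.] [ 585. -218.]
mid 1 zmax 220.0
  z 20 60 259 [ 600.2 -254.8   40.4] [ 543. -276.] [ 624. -212.]
  z 60 100 402 [ 589.8 -241.9   83. ] [ 541. -274.] [ 625. -188.]
  z 110 125 188 [ 584.4 -233.4  115.6] [ 536. -274.] [ 624. -185.]
  z 130 160 41 [ 584.2 -228.   145.2] [ 576. -235.] [ 590. -220.]
  z 160 190 36 [ 584.2 -228.5  174.3] [ 576. -235.] [ 591. -217.]
  z 190 215 28 [ 585.1 -229.7  202.7] [ 579. -235.] [ 591. -224.]
  z 212 230 17 [ 583.6 -227.7  217. ] [ 577. -234.] [ 591. -220.]
big 0 zmax 309.0
  z 20 60 37 [ 444.4 -204.6   39.9] [ 406. -221.] [ 471. -197.]
  z 60 100 38 [ 442.6 -204.6   80. ] [ 409. -224.] [ 471. -197.]
[... 1465 characters left out ...]
.3  141.7] [ 682. -247.] [ 688. -237.]
top lid 4005 108.07490234008523 ((539.3535766601562, 179.7624969482422), (180.98098754882812, 221.41421508789062), 18.035276412963867)
top bar 136 [481.8 161.  147.1] [-0.308  0.951  0.003] -53.99353206033544 54.82726734613401 ((481.85809326171875, 161.4798126220703), (11.068937301635742, 108.80918884277344), 17.890504837036133)
scene lid 1450 106.07841997099992 ((540.8093872070312, 179.56808471679688), (181.11585998535156, 233.83079528808594), 17.95993995666504)
scene bar 52 [487.1 153.9 144.5] [ 0.3   -0.954 -0.024] -61.720175189196 47.65035576189944 ((484.1528625488281, 160.29217529296875), (11.710066795349121, 109.48497009277344), 18.72250747680664)
```

View pics/crop.png

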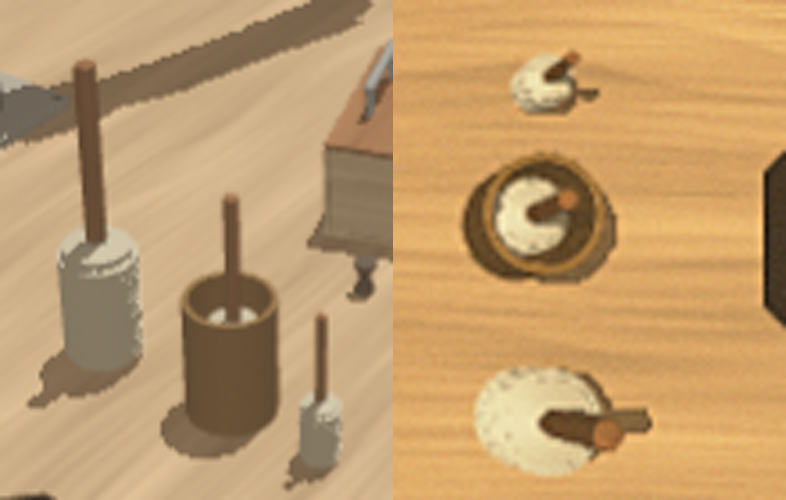

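The crop shows the target brush in the beaker, with its handle end at crop px (231,200) left and (567,200) right. The taller look-alike (305 mm) and the small one (153 mm) stand free on the table, so the choice is confirmed. The handle is at about (580.5, -224.5), top 221. The bar centre is at about (482, 161, 144), and gripping across it needs tool yaw 1.884.

```bash
python3 -m handwheel '[{"delta_pos":[0,0,3.5],"yaw":-0.11},{"delta_pos":[0,0,3.5],"yaw":-0.11},{"delta_pos":[1.43,-3.23,0],"yaw":-0.11},{"delta_pos":[1.43,-3.23,0],"yaw":-0.11},{"delta_pos":[1.43,-3.23,0],"yaw":-0.11},{"delta_pos":[1.43,-3.23,0],"yaw":-0.11},{"delta_pos":[1.43,-3.23,0],"yaw":-0.11},{"delta_pos":[1.43,-3.23,0],"yaw":-0.11},{"delta_pos":[1.43,-3.23,0],"yaw":-0.05},{"delta_pos":[1.43,-3.23,0],"yaw":0}]' 1
```

```text
clock: 1.68
eef_pos: [324.0, 355.5, 301.5]
tool_rot: [3.141, -0.0, 1.882]
force: [1.2, -0.4, -0.3]
width: 85.7
gripper_force: 0.0
```

```bash
python3 -m handwheel '[{"delta_pos":[1.43,-3.22,0],"yaw":0},{"delta_pos":[1.43,-3.22,0],"yaw":0},{"delta_pos":[1.43,-3.22,0],"yaw":0},{"delta_pos":[1.43,-3.22,0],"yaw":0},{"delta_pos":[1.43,-3.22,0],"yaw":0},{"delta_pos":[1.43,-3.22,0],"yaw":0},{"delta_pos":[1.43,-3.22,0],"yaw":0},{"delta_pos":[1.43,-3.22,0],"yaw":0},{"delta_pos":[1.43,-3.22,0],"yaw":0},{"delta_pos":[1.43,-3.22,0],"yaw":0}]'; python3 -m handwheel '[{"delta_pos":[1.43,-3.22,0],"yaw":0},{"delta_pos":[1.43,-3.22,0],"yaw":0},{"delta_pos":[1.43,-3.22,0],"yaw":0},{"delta_pos":[1.43,-3.22,0],"yaw":0},{"delta_pos":[1.43,-3.22,0],"yaw":0},{"delta_pos":[1.43,-3.22,0],"yaw":0},{"delta_pos":[1.43,-3.22,0],"yaw":0},{"delta_pos":[0,0,0],"yaw":0},{"delta_pos":[0,0,0],"yaw":0}]'
```

```text
clock: 2.52
eef_pos: [467.1, 33.4, 301.6]
tool_rot: [3.141, -0.0, 1.884]
force: [0.2, 0.8, -0.2]
width: 85.2
gripper_force: 0.0
clock: 3.27
eef_pos: [566.5, -192.9, 301.0]
tool_rot: [-3.141, 0.001, 1.88]
force: [-0.0, 1.2, -0.4]
width: 85.5
gripper_force: 0.0
```

```bash
python3 -m handwheel '[{"delta_pos":[0.7,-1.58,0],"yaw":0},{"delta_pos":[0.7,-1.58,0],"yaw":0},{"delta_pos":[0,0,0],"yaw":0},{"delta_pos":[0,0,-2.5],"yaw":0},{"delta_pos":[0,0,-2.5],"yaw":0},{"delta_pos":[0,0,-2.5],"yaw":0},{"delta_pos":[0,0,-2.5],"yaw":0},{"delta_pos":[0,0,-2.6],"yaw":0},{"delta_pos":[0,0,0],"yaw":0},{"delta_pos":[0,0,0],"yaw":0}]'
python3 - <<'E'
from h import *
p=get_image("scene"); save(p,"g1.png",(230,110,370,290),3)
E
```

```text
clock: 4.1
eef_pos: [580.0, -219.8, 174.7]
tool_rot: [-3.14, -0.003, 1.885]
force: [1.2, -0.0, 0.0]
width: 84.9
gripper_force: 0.0
```

View pics/g1.png

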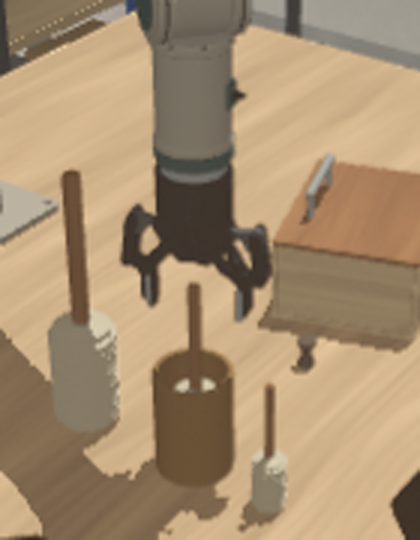

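The open fingers straddle the handle: the tips are at crop (150,300) and (243,315), with the handle top at (194,288) between them. I'll correct y by about 4 mm and close.

```bash
python3 -m handwheel '[{"delta_pos":[0,-0.45,0],"yaw":0},{"delta_pos":[0,0,0],"yaw":0},{"delta_pos":[0,0,0],"yaw":0}]'; python3 -m handwheel '[{"delta_pos":[0,0,0],"yaw":0},{"delta_pos":[0,0,0],"yaw":0},{"delta_pos":[0,0,0],"yaw":0},{"delta_pos":[0,0,0],"yaw":0},{"delta_pos":[0,0,0],"yaw":0},{"delta_pos":[0,0,0],"yaw":0},{"delta_pos":[0,0,0],"yaw":0},{"delta_pos":[0,0,0],"yaw":0},{"delta_pos":[0,0,0],"yaw":0},{"delta_pos":[0,0,0],"yaw":0}]' -1
```

```text
clock: 4.4
eef_pos: [581.4, -227.3, 177.0]
tool_rot: [3.139, 0.002, 1.883]
force: [-0.2, 0.0, -0.3]
width: 85.5
gripper_force: 0.0
clock: 5.23
eef_pos: [580.9, -226.5, 175.4]
tool_rot: [3.141, 0.0, 1.884]
force: [0.6, 0.0, 0.5]
width: 12.6
gripper_force: 58.4
```

```bash
python3 -m handwheel '[{"delta_pos":[0,0,0.8],"yaw":0},{"delta_pos":[0,0,1.1],"yaw":0},{"delta_pos":[0,0,1.1],"yaw":0},{"delta_pos":[0,0,1.1],"yaw":0},{"delta_pos":[0,0,1.1],"yaw":0},{"delta_pos":[0,0,0.9],"yaw":0},{"delta_pos":[0,0,0],"yaw":0},{"delta_pos":[0,0,0],"yaw":0},{"delta_pos":[0,0,0],"yaw":0}]'
python3 - <<'E'
from h import *
p=get_image("scene"); save(p,"g2.png",(230,110,370,290),3)
E
```

```text
clock: 5.98
eef_pos: [580.5, -226.2, 236.0]
tool_rot: [-3.141, -0.001, 1.884]
force: [-0.9, -0.6, -1.2]
width: 12.5
gripper_force: 58.4
```

View pics/g2.png

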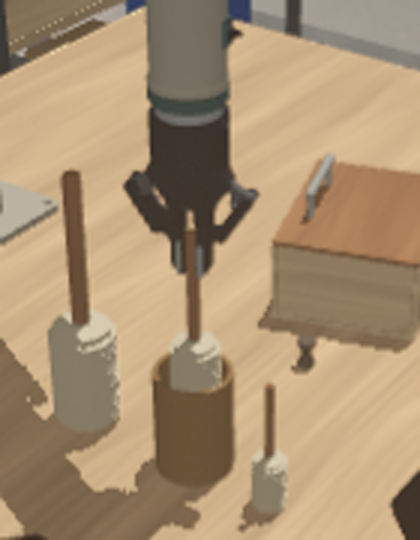

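The brush is raised, with its bristles above the rim at crop (195,360), and the beaker hasn't moved. Next: push down, then do the second stroke.

```bash
python3 -m handwheel '[{"delta_pos":[0,0,-0.9],"yaw":0},{"delta_pos":[0,0,-1.1],"yaw":0},{"delta_pos":[0,0,-1.1],"yaw":0},{"delta_pos":[0,0,-1.1],"yaw":0},{"delta_pos":[0,0,-1.1],"yaw":0},{"delta_pos":[0,0,-0.8],"yaw":0},{"delta_pos":[0,0,-0.1],"yaw":0},{"delta_pos":[0,0,0],"yaw":0},{"delta_pos":[0,0,0],"yaw":0},{"delta_pos":[0,0,0],"yaw":0}]'
```

```text
clock: 6.87
eef_pos: [581.0, -226.7, 174.3]
tool_rot: [3.141, 0.001, 1.884]
force: [1.1, 0.3, 1.8]
width: 12.4
gripper_force: 58.7
```

```bash
python3 -m handwheel '[{"delta_pos":[0,0,-0.1],"yaw":0},{"delta_pos":[0,0,0],"yaw":0},{"delta_pos":[0,0,0],"yaw":0}]'; python3 -m handwheel '[{"delta_pos":[0,0,0.9],"yaw":0},{"delta_pos":[0,0,1.1],"yaw":0},{"delta_pos":[0,0,1.1],"yaw":0},{"delta_pos":[0,0,1.1],"yaw":0},{"delta_pos":[0,0,1.1],"yaw":0},{"delta_pos":[0,0,0.9],"yaw":0},{"delta_pos":[0,0,0],"yaw":0},{"delta_pos":[0,0,0],"yaw":0},{"delta_pos":[0,0,0],"yaw":0}]'
```

```text
clock: 7.12
eef_pos: [581.2, -227.0, 174.3]
tool_rot: [3.14, 0.001, 1.884]
force: [-0.5, -0.5, 8.6]
width: 12.3
gripper_force: 59.6
clock: 7.87
eef_pos: [580.4, -226.2, 235.0]
tool_rot: [-3.141, -0.001, 1.884]
force: [0.4, 0.2, -1.5]
width: 12.7
gripper_force: 58.6
```

```bash
python3 -m handwheel '[{"delta_pos":[0,0,-0.9],"yaw":0},{"delta_pos":[0,0,-1.1],"yaw":0},{"delta_pos":[0,0,-1.1],"yaw":0},{"delta_pos":[0,0,-1.1],"yaw":0},{"delta_pos":[0,0,-1.1],"yaw":0},{"delta_pos":[0,0,-0.8],"yaw":0},{"delta_pos":[0,0,-0.1],"yaw":0},{"delta_pos":[0,0,0],"yaw":0},{"delta_pos":[0,0,0],"yaw":0},{"delta_pos":[0,0,0],"yaw":0}]'
```

```text
clock: 8.7
eef_pos: [580.6, -226.7, 173.4]
tool_rot: [-3.142, -0.0, 1.884]
force: [-2.2, 0.0, 4.4]
width: 12.4
gripper_force: 59.3
```

Both pushes reached the bottom (contact at 8.6 and 4.4 N). Now release and rise.

```bash
python3 -m handwheel '[{"delta_pos":[0,0,0],"yaw":0},{"delta_pos":[0,0,0],"yaw":0},{"delta_pos":[0,0,0],"yaw":0},{"delta_pos":[0,0,0],"yaw":0},{"delta_pos":[0,0,0],"yaw":0},{"delta_pos":[0,0,0],"yaw":0},{"delta_pos":[0,0,0],"yaw":0},{"delta_pos":[0,0,0],"yaw":0}]' 1; python3 -m handwheel '[{"delta_pos":[0,0,1],"yaw":0},{"delta_pos":[0,0,2],"yaw":0},{"delta_pos":[0,0,2.5],"yaw":0},{"delta_pos":[0,0,2.5],"yaw":0},{"delta_pos":[0,0,2.5],"yaw":0},{"delta_pos":[0,0,2],"yaw":0},{"delta_pos":[0,0,0],"yaw":0}]'
```

```text
clock: 9.37
eef_pos: [580.8, -226.5, 173.3]
tool_rot: [3.142, -0.0, 1.884]
force: [0.5, -0.0, 0.0]
width: 85.4
gripper_force: 0.0
clock: 9.95
eef_pos: [582.9, -228.1, 303.9]
tool_rot: [3.135, 0.006, 1.884]
force: [0.3, -0.4, 0.6]
width: 85.3
gripper_force: 0.0
```

```bash
python3 -m handwheel '[{"delta_pos":[-0.8,3.23,0],"yaw":0},{"delta_pos":[-0.8,3.23,0],"yaw":0},{"delta_pos":[-0.8,3.23,0],"yaw":0},{"delta_pos":[-0.8,3.23,0],"yaw":0},{"delta_pos":[-0.8,3.23,0],"yaw":0},{"delta_pos":[-0.8,3.23,0],"yaw":0},{"delta_pos":[-0.8,3.23,0],"yaw":0},{"delta_pos":[-0.8,3.23,0],"yaw":0},{"delta_pos":[-0.8,3.23,0],"yaw":0},{"delta_pos":[-0.8,3.23,0],"yaw":0}]'; python3 -m handwheel '[{"delta_pos":[-0.9,3.23,0],"yaw":0},{"delta_pos":[-0.9,3.23,0],"yaw":0},{"delta_pos":[0,0,-2],"yaw":0},{"delta_pos":[0,0,-2.5],"yaw":0},{"delta_pos":[0,0,-2.5],"yaw":0},{"delta_pos":[0,0,-2.5],"yaw":0},{"delta_pos":[0,0,-1.5],"yaw":0},{"delta_pos":[0,0,0],"yaw":0},{"delta_pos":[0,0,0],"yaw":0},{"delta_pos":[0,0,0],"yaw":0}]'
python3 - <<'E'
from h import *
print(status.read_state()["eef_pos"])
p=get_image("scene"); save(p,"g3.png",(220,80,420,290),2.8)
W=world(p).reshape(-1,3)
B=W[(W[:,2]>130)&(W[:,2]<152)&(abs(W[:,0]-482)<60)&(abs(W[:,1]-161)<70)]
print(len(B),B.mean(0) if len(B) else 0)
Q=W[(np.hypot(W[:,0]-580,W[:,1]+226)<25)&(W[:,2]>130)]; print("brush",len(Q),Q.mean(0),Q[:,2].max())
E
```

```text
clock: 10.78
eef_pos: [499.9, 97.9, 298.5]
tool_rot: [3.141, -0.0, 1.884]
force: [-0.5, 0.6, -0.1]
width: 85.5
gripper_force: 0.0
clock: 11.62
eef_pos: [483.5, 161.1, 189.3]
tool_rot: [3.14, 0.0, 1.884]
force: [0.2, 0.5, 0.2]
width: 85.3
gripper_force: 0.0
[483.53311667 161.12634197 189.30957644]
55 [487.90759662 152.34530495 144.54822461]
brush 121 [ 582.16355032 -228.08700058  179.38957583] 220.72902971372196
```

View pics/g3.png

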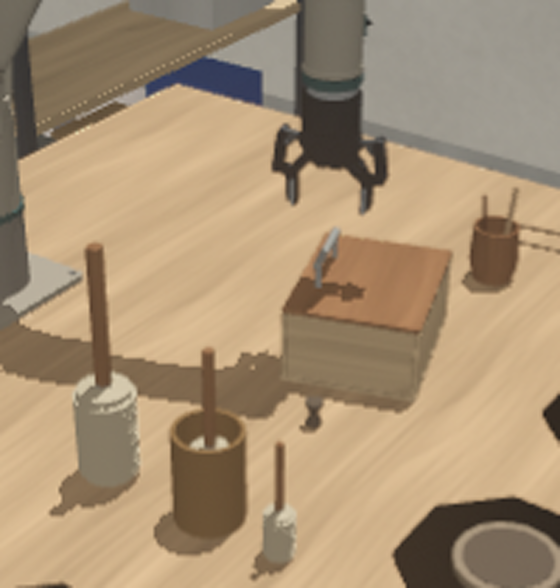

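The brush is back at the bottom of the beaker, standing upright at crop (208,400). The fingers are open above the bar at crop (327,255). Now descend and grip.

```bash
python3 -m handwheel '[{"delta_pos":[0,0,-1.5],"yaw":0},{"delta_pos":[0,0,-1.5],"yaw":0},{"delta_pos":[0,0,-1.5],"yaw":0},{"delta_pos":[0,0,-1],"yaw":0},{"delta_pos":[0,0,-0.7],"yaw":0},{"delta_pos":[0,0,0],"yaw":0},{"delta_pos":[0,0,0],"yaw":0}]'; python3 -m handwheel '[{"delta_pos":[0,0,0],"yaw":0},{"delta_pos":[0,0,0],"yaw":0},{"delta_pos":[0,0,0],"yaw":0},{"delta_pos":[0,0,0],"yaw":0},{"delta_pos":[0,0,0],"yaw":0},{"delta_pos":[0,0,0],"yaw":0},{"delta_pos":[0,0,0],"yaw":0},{"delta_pos":[0,0,0],"yaw":0},{"delta_pos":[0,0,0],"yaw":0},{"delta_pos":[0,0,0],"yaw":0}]' -1
python3 - <<'E'
import numpy as np
r,p=np.hypot(150,43.5),np.arctan2(43.5,150); th=np.linspace(0,.785,15)
s=(150-r*np.cos(p+th))/10; z=(r*np.sin(p+th)-43.5)/10
for a,b in zip(np.diff(s),np.diff(z)): print(*np.round([a*.951,a*.308,b],2))
print(s[-1]*.951,s[-1]*.308,z[-1])
E
```

```text
clock: 12.25
eef_pos: [483.1, 161.1, 126.7]
tool_rot: [3.141, -0.0, 1.884]
force: [0.2, -0.7, 0.5]
width: 85.6
gripper_force: 0.0
clock: 13.08
eef_pos: [482.4, 161.0, 126.6]
tool_rot: [-3.141, -0.0, 1.884]
force: [-1.7, -1.2, 4.7]
width: 8.6
gripper_force: 58.5
0.25 0.08 0.83
0.3 0.1 0.82
0.34 0.11 0.8
0.38 0.12 0.78
0.42 0.14 0.75
0.46 0.15 0.73
0.5 0.16 0.7
0.54 0.17 0.67
0.57 0.19 0.64
0.61 0.2 0.6
0.64 0.21 0.56
0.67 0.22 0.53
0.69 0.22 0.49
0.72 0.23 0.44
7.098136090785629 2.2988705740925064 9.329516687457808
```

```bash
python3 -m handwheel '[{"delta_pos":[0.12,0.04,0.42],"yaw":0},{"delta_pos":[0.13,0.04,0.41],"yaw":0},{"delta_pos":[0.3,0.1,0.82],"yaw":0},{"delta_pos":[0.34,0.11,0.8],"yaw":0},{"delta_pos":[0.38,0.12,0.78],"yaw":0},{"delta_pos":[0,0,0],"yaw":0},{"delta_pos":[0,0,0],"yaw":0}]'
python3 - <<'E'
from h import *
p=get_image("scene"); save(p,"g4.png",(280,110,400,230),4)
E
```

```text
clock: 13.67
eef_pos: [494.7, 165.0, 159.3]
tool_rot: [-3.14, -0.0, 1.884]
force: [-4.7, -0.8, -0.5]
width: 8.9
gripper_force: 58.8
```

View pics/g4.png

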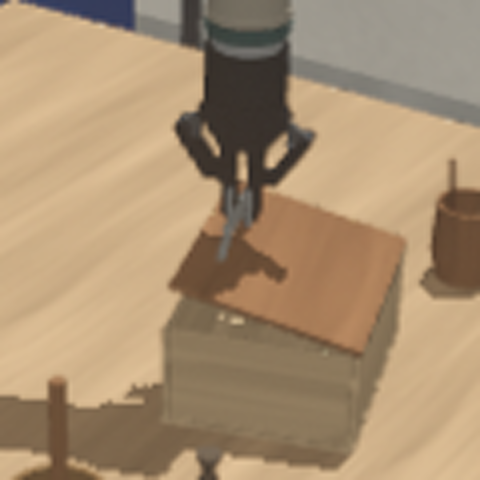

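The lid is rising with the bar held between the fingers at crop (240,215). Forces are low, so I'll continue along the arc.

```bash
python3 -m handwheel '[{"delta_pos":[0.42,0.14,0.75],"yaw":0},{"delta_pos":[0.46,0.15,0.73],"yaw":0},{"delta_pos":[0.5,0.16,0.7],"yaw":0},{"delta_pos":[0.54,0.17,0.67],"yaw":0},{"delta_pos":[0.57,0.19,0.64],"yaw":0},{"delta_pos":[0,0,0],"yaw":0},{"delta_pos":[0,0,0],"yaw":0}]'; python3 -m handwheel '[{"delta_pos":[0.61,0.2,0.6],"yaw":0},{"delta_pos":[0.64,0.21,0.56],"yaw":0},{"delta_pos":[0.67,0.22,0.53],"yaw":0},{"delta_pos":[0.69,0.22,0.49],"yaw":0},{"delta_pos":[0.72,0.23,0.44],"yaw":0},{"delta_pos":[0,0,0],"yaw":0},{"delta_pos":[0,0,0],"yaw":0},{"delta_pos":[0,0,0],"yaw":0},{"delta_pos":[0,0,0],"yaw":0}]'
python3 - <<'E'
from h import *
p=get_image("scene"); t=get_image("top"); save(p,"g5.png",(220,80,420,290),2.8)
# hinge line point: case centre (539.5,179.7)+90*(.951,.308)
c=np.array([539.6,179.7]); ex=np.array([.951,.308]); ey=np.array([-.308,.951])
for q in(p,t):
    W=world(q).reshape(-1,3); W=W[~np.isnan(W[:,0])]
    a=(W[:,:2]-c)@ex; b=(W[:,:2]-c)@ey
    for lo,hi in((-108,-60),(-60,-30),(30,60),(60,108)):
        m=(b>lo)&(b<hi)&(a>-70)&(a<80)&(W[:,2]>112)&(W[:,2]<245)
        A,Z=a[m],W[m,2]
        if len(A)>20:
            k=np.polyfit(A,Z,1); 
            for _ in range(5):
                g=abs(Z-np.polyval(k,A))<5; k=np.polyfit(A[g],Z[g],1)
            print(lo,g.sum(),"angle deg",np.degrees(np.arctan(-k[0])).round(1))
E
```

```text
clock: 14.3
eef_pos: [518.5, 172.8, 194.5]
tool_rot: [-3.137, -0.001, 1.884]
force: [-8.9, -2.7, 4.7]
width: 8.8
gripper_force: 58.8
clock: 15.05
eef_pos: [553.7, 184.2, 223.1]
tool_rot: [3.141, -0.001, 1.884]
force: [-10.1, -1.9, 16.4]
width: 8.3
gripper_force: 60.8
-108 290 angle deg 45.0
-60 166 angle deg 45.2
30 123 angle deg 44.9
60 129 angle deg 44.8
-108 570 angle deg 45.1
-60 306 angle deg 45.0
```

View pics/g5.png

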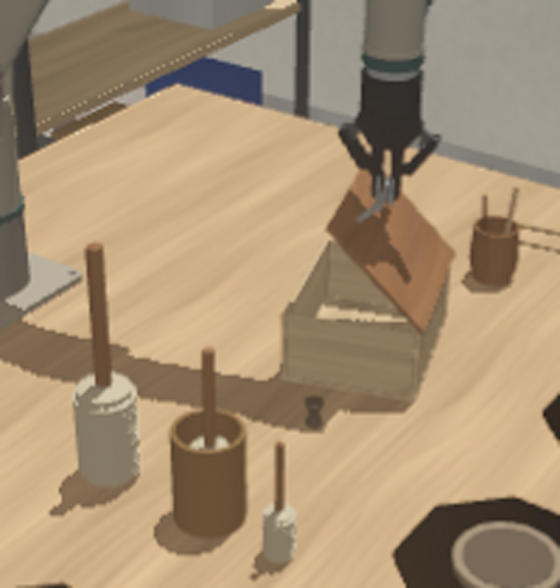

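The lid is at 45.0° in both cameras, the brush stands in the beaker, and the bystanders look unmoved. The remaining 19 N is purely radial, so a 1 mm move outward will relax it before I hand in.

```bash
python3 -m handwheel '[{"delta_pos":[-0.05,-0.02,0.09],"yaw":0},{"delta_pos":[0,0,0],"yaw":0},{"delta_pos":[0,0,0],"yaw":0},{"delta_pos":[0,0,0],"yaw":0},{"delta_pos":[0,0,0],"yaw":0},{"delta_pos":[0,0,0],"yaw":0}]'; python3 -c "
from cell import ctrl; print(ctrl.finish_job())"
```

```text
clock: 15.65
eef_pos: [553.8, 184.2, 223.2]
tool_rot: [3.14, -0.001, 1.884]
force: [-7.9, -2.0, 10.7]
width: 8.7
gripper_force: 60.1
the job is handed in; nothing more can be done
None
```

I scrubbed the beaker with two 6 cm strokes, left the brush standing in it, and handed the job in at 15.7 s with the gripper still holding the case lid open at 45° (measured before a last 1 mm adjustment).

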